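Third hand at the tray-nailing jig: hold the middle bearer against the flip stop

TASK

The nailing jig holds a slat tray upside down with its two end bearers already nailed on. Swing the jig's flip stop fully down first, then lay the loose full-length wooden bearer (not the short offcut) flat on the slats in the guide between the end bearers, slide it lengthwise up to the flip stop and keep pressing it against the stop with a steady push of about 14 newtons at the stop (anything from 6 to 24 is fine), so that a colleague can nail it. Finish while still gripping and pressing the bearer; leave the offcut, hammer, canister and tape where they are.

Things in the scene. Friction and masses are not known exactly. Their poses are not given: they have to be found in the camera images.
- jig: Plywood nailing jig, 212 (x) x 236 (y) mm, fixed to the bench, yaw up to 0.25 rad. Origin: centre of its underside; x along the guide, away from the robot to the flip stop. In it, fixed upside down, a tray of 7 slats along y. Slats and the rails beside them are flush, top 23 mm above the bench. Two nailed end bearers, 146 x 22 x 24 mm, lie along x at y = -94 and +94 mm.
- seat (a point): Middle of the guide on top of the slats, 23 mm over the jig's origin, same axes; here the bearer's origin comes when home. The guide: dark cheeks at x = -104..-46 and +46..+104, rising 10 mm above the slats, leave a slot 27 mm wide about y = 0; their upper 5 mm slope at 45 deg, opening it to 37 mm. At x = -46..+46 there are no cheeks: fingers can reach down beside the bearer.
- flip_stop (a joint): Angle of the flip stop, rad: 0 = fully down, level across the guide on its rest; 1.57 = upright; up to 1.95 = leaning back. Starts at 1.35 to 1.85. Stiff hinge: it stays where it is left and takes about 1 N at its tip to turn; its axis is parallel to the guide, so pushing the bearer against it does not turn it.
- stop_pivot (a point): Pivot of the flip stop, at (78, -45, 43) mm in the jig's frame, same axes. The stop is an aluminium bar 10 mm thick (jig x 73..83), 16 mm wide, reaching 87 mm from the pivot; from upright it swings down towards jig +y. Down, it lies 35 to 51 mm above the bench from y = -45 to +42; its near face, x = 73, meets the bearer's end. A steel bracket 59 mm high stands behind it (x 84..105, y -60..-34).
- stop_tip (a point): Point on the flip stop's middle line, 80 mm from the pivot, 7 mm short of its free end.
- bearer: The loose bearer to be held: plain light wooden batten, 146 (x) x 22 (y) x 24 (z) mm, 50 to 100 g, lying flat on the bench to the left of the jig. Origin: centre of its underside; x along its length (either end may go to the stop). It is the longer of the two loose battens. Leaning on it while it lies on the slats adds friction (about 0.6 of the downward force), which eats up part of the push.
- offcut: Short offcut of the same batten, 92 (x) x 22 x 24 mm, lying near the bearer; not to be used or moved. Origin: centre of its underside. Behind the two battens stands a hand press, 356 mm high, fixed, at world x = 0.50..0.72, y = 0.06..0.22: pass in front of it.
- hammer: Hammer, 240 mm long, lying at the front right of the bench; leave alone.
- canister: Round canister with wooden lid, 102 mm across, 130 mm high, behind the jig; leave alone.
- tape: Roll of masking tape, 98 mm across, 25 mm high, lying behind the jig; leave alone.

How it is judged:
On the way, in this order (a step that is already met when the one before it is completed fails the run):
1. the flip stop is swung fully down (value of joint flip_stop below 0.06 rad), for 0.2 s.
2. the bearer lies flat on the slats in the guide, with the stop still down (value of joint flip_stop below 0.06 rad and y of bearer in the frame of seat between -0.006 and 0.006 m and z of bearer in the frame of seat between -0.003 and 0.003 m and angle between the x axis of bearer and the x axis of seat, either way round below 0.08 rad and angle between bearer's own z axis and vertical below 0.06 rad and x of bearer in the frame of seat between -0.06 and 0.003 m), for 0.2 s.
At the end, for the whole second after the job is handed in: Stop down within 0.06 rad; bearer flat in the guide (3 mm in height, 6 mm across, 0.08 rad), its end within 4 mm of the stop, at rest and held by the fingers; the force between bearer and stop stays between 6 and 24 N through the last second (value of joint flip_stop below 0.06 rad and y of bearer in the frame of seat between -0.006 and 0.006 m and z of bearer in the frame of seat between -0.003 and 0.003 m and angle between the x axis of bearer and the x axis of seat, either way round below 0.08 rad and angle between bearer's own z axis and vertical below 0.06 rad and x of bearer in the frame of seat between -0.004 and 0.003 m and contact force between bearer and flip_stop between 6 and 24 N and contact force between the fingers and bearer above 2 N and linear speed of bearer below 0.01 m/s); the arm keeps its last pose, push and grip.
It fails at once if the offcut is pushed more than 30 mm away (distance of offcut from where it was at the start of the episode above 0.03 m).
It fails at once if the hammer is pushed more than 30 mm away (distance of hammer from where it was at the start of the episode above 0.03 m).
It fails at once if the canister is pushed more than 30 mm away (distance of canister from where it was at the start of the episode above 0.03 m).
It fails at once if the tape is pushed more than 30 mm away (distance of tape from where it was at the start of the episode above 0.03 m).
It also fails if it takes over 70 s, if anything falls off the work surface, if the arm or the gripper's body presses on something with over 40 N, if the wrist force passes 120 N, or if a joint passes its speed limit or range.

ROBOT

A 6-joint arm with a two-finger parallel gripper is mounted at the origin on a cart in front of the work surface, level with it; the furniture and walls round the work are solid. World frame = base frame: x ahead of the robot, y to its left, z up, the work surface at z = 0. Lengths are in m, angles in rad, forces in N, time in s.
With the tool pointing down it reaches from about 0.4 to 0.825 m from the base axis. Payload 7 kg.
Tool frame: the origin (TCP) lies at the very end of the fingers, on their centre line; the grasp point (between the pads) lies arm.hold_point_z behind it (arm.hold_point_z is the distance from the TCP to the grasp point, in m); z points along the fingers, y is the line along which they close (so a half turn about z gives the same grasp; the last joint's range is limited). The gripper opens to 88 mm and grips with 3 to 60 N. Pads are 19 mm wide; open, the fingers measure 130 mm over their backs; the gripper's body (78 mm by 193 mm) begins 47 mm behind the grasp point.
Start: joints at [1.571, 0.359, 0.012, 0, -1.224, -0.288], TCP at [0.192, 0.647, 0.227] pointing down, gripper open.
Joint ranges: [-3.07, 3.07], [-1.43, 2.12], [-1.02, 1.25], [-3.03, 1.67], [-3.05, -0], [-3.03, 3.03]. Speed limits (rad/s): [2.39, 2.39, 3.01, 3.14, 3.14, 3.14].

INTERFACE

Orientations are given as [roll, pitch, yaw] about the fixed x, y, z axes, in that order (R = Rz(yaw) Ry(pitch) Rx(roll)).
In Python, from station import arm, grab_frame, camera_params gives the robot as it stands (arm), with the cameras as plain functions.
- The arm moves only by the shell command python3 nudge.py 'ROWS' [FORCE]. ROWS is a JSON list of rows, 1 to 20 of them, each of 5 numbers: the finger opening in m, then dx, dy, dz in m, then a turn about the tool's z in rad; each row is the pose to reach, as a shift and turn from the pose commanded when the command began, along the tool's axes at that moment; what a row does not reach only later rows make up. A row lasts 1/12 s, in which the tool goes at most 0.0417 m and 0.125 rad, less where a joint would pass 70% of its speed; a pose out of reach is approached as far as the arm can. The fingers move at their own pace and stop on an object; FORCE is the grip in N (left out, the last holds). Time passes only in rows, so rows that do not move let the fingers close. It prints the time, the measured TCP pose, the force, the opening and the grip force at its end.
- arm.get_state(): the state, without advancing time (a new reading comes with each control period).
- grab_frame(name): name is "scene" or "top" or "wrist"; returns the picture (420x560x3 uint8, red, green, blue); there is no depth.
- camera_params(name): a dict with "fx", "fy", "cx", "cy" (pixels), "T" (4x4, takes a point from camera to world coordinates); the wrist camera has in their place "hand_eye" (4x4, takes a point from camera to tool coordinates, whose origin is the TCP and whose axes are the flange's). Camera axes: x right, y down, z forward; pixel columns grow to the right and rows downward; lengths in m; the calibration is good to about 2 mm. A picture is of the moment at which its call begins: read the wrist's pose just before it. camera_params takes no time and is no camera call.
- arm.job_done(): hands the job in; it is judged then, once.
The state is a dict: "t": time; "q": joint angles; "qd": joint speeds; "joint_efforts": joint torques, N m; "eef_pos": TCP position; "ee_rot": TCP orientation; "force": force on the tool from outside, world axes, zero at the start; "moment": the same for the moment, N m; "width": finger opening in m; "gripper_force": force on a finger pad.
Only numpy, scipy, OpenCV 4.12 (cv2) and the standard library are available. Lean on these libraries where they do the work, as an engineer would, in place of code of your own. Each camera call takes 0.05 s, during which the arm holds its last target. There are 200 camera calls.

## Working session

There is one attempt and no reset: what is moved stays moved. The work goes in short steps, Python scripts to look and compute and a shell command to move; the robot and the scene stay as the last step left them, time stands still between calls to the robot, and variables do not carry over. Pictures are saved under pics/ and viewed, at most 10 in all, crops included, and the job is handed in when it is done.

```bash
ls; mkdir -p pics
python3 - <<'E'
from station import arm, grab_frame, camera_params
import cv2
print(arm.get_state()); print(arm.hold_point_z)
for n in("scene","top"):
    cv2.imwrite(f"pics/{n}0.png",grab_frame(n)[:,:,::-1]); print(n,camera_params(n))
print(camera_params("wrist"))
E
```

```text
nudge.py
pics
station.py
{'t': 0.0, 'q': array([ 1.57110144e+00,  3.59404052e-01,  1.10752476e-02, -3.80162286e-04,
       -1.22411791e+00, -2.88099010e-01]), 'qd': array([ 0.0001976 ,  0.0005089 , -0.00133446, -0.00098961, -0.00028005,
        0.00059571]), 'joint_efforts': array([-1.24635430e-03, -5.82716024e+01,  2.93052703e+01,  6.99711710e+00,
        6.86164465e-03, -1.74298307e-04]), 'eef_pos': array([0.19146749, 0.6467605 , 0.22561332]), 'ee_rot': array([ 3.13990873e+00, -1.26327325e-04, -2.87923258e-01]), 'force': array([-0.76546161,  0.37343612,  0.07363152]), 'moment': array([-0.00810253, -0.04352783,  0.00361654]), 'gripper_force': 0.0, 'width': 0.08738618841311667}
0.0188
scene {'fx': 471.10124002797414, 'fy': 471.10124002797414, 'cx': 283.01987820186935, 'cy': 200.08791370694075, 'T': array([[ 0.58955206, -0.5685615 ,  0.57373007, -0.18316471],
       [-0.80751061, -0.39830434,  0.43506352, -0.71722007],
       [-0.01884119, -0.71978571, -0.69394058,  0.97078978],
       [ 0.        ,  0.        ,  0.        ,  1.        ]])}
top {'fx': 534.4152368778729, 'fy': 534.4152368778729, 'cx': 286.7609613782997, 'cy': 211.0024341781249, 'T': array([[-0.01356408, -0.99221517,  0.12379444,  0.39415986],
       [-0.99969159,  0.01088113, -0.02232315, -0.11644728],
       [ 0.02080235, -0.12405905, -0.99205676,  1.48385585],
       [ 0.        ,  0.        ,  0.        ,  1.        ]])}
{'fx': 344.85230402370047, 'fy': 344.85230402370047, 'cx': 274.8669255947455, 'cy': 206.35577216771904, 'hand_eye': array([[ 1.40489005e-03, -9.66780342e-01, -2.55604765e-01,
         7.03307020e-02],
       [ 9.99998918e-01,  1.24699083e-03,  7.79806731e-04,
         1.82270345e-04],
       [-4.35165022e-04, -2.55605584e-01,  9.66781049e-01,
        -1.57415125e-01],
       [ 0.00000000e+00,  0.00000000e+00,  0.00000000e+00,
         1.00000000e+00]])}
```

View pics/scene0.png

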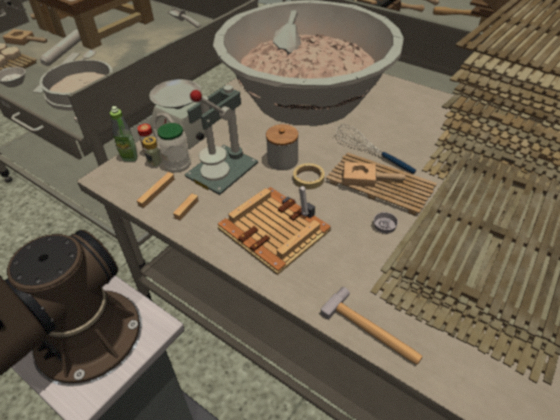

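View pics/top0.png

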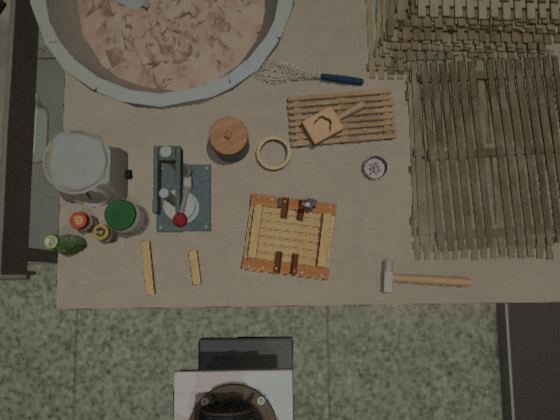

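The scene view shows the jig at about (275,228) with its stop upright at (305,200). The bearer is at (156,190) and the offcut at (186,206). In the top view the jig is at (290,237), the stop at (307,206), the bearer runs (146,241)–(150,295), and the offcut is at (195,268). Next I'll make enlarged crops and a helper.

```bash
cat > h.py <<'E'
import numpy as np, cv2
from station import arm, grab_frame, camera_params
from scipy.spatial.transform import Rotation as R
def cam(n, st=None):
    p=camera_params(n); K=np.array([[p['fx'],0,p['cx']],[0,p['fy'],p['cy']],[0,0,1]])
    if n=='wrist':
        M=np.eye(4); M[:3,:3]=R.from_euler('xyz',st['ee_rot']).as_matrix(); M[:3,3]=st['eef_pos']; T=M@p['hand_eye']
    else: T=p['T']
    return K,T
def onz(c,uv,z):
    K,T=c; d=T[:3,:3]@np.linalg.solve(K,[*uv,1]); o=T[:3,3]; return o+d*(z-o[2])/d[2]
def tri(obs): # [(cam,uv),...] -> point, residual
    A=np.zeros((3,3));b=np.zeros(3);L=[]
    for (K,T),uv in obs:
        d=T[:3,:3]@np.linalg.solve(K,[*uv,1]); d/=np.linalg.norm(d); P=np.eye(3)-np.outer(d,d); A+=P;b+=P@T[:3,3];L.append((P,T[:3,3]))
    x=np.linalg.solve(A,b); return x,[float(np.linalg.norm(P@(x-o))) for P,o in L]
def proj(c,X):
    K,T=c; q=K@(T[:3,:3].T@(np.asarray(X)-T[:3,3])); return q[:2]/q[2]
def tool(X, st=None):
    st=st or arm.get_state(); return R.from_euler('xyz',st['ee_rot']).as_matrix().T@(np.asarray(X)-st['eef_pos'])
E
python3 - <<'E'
from h import *
t=cam('top')
for uv,z in [((146,241),.024),((150,295),.024),((195,268),.024),((191,251),.02),((199,285),.02),((251,196),.02),((336,203),.02),((329,278),.02),((243,270),.02),((307,206),.06)]: print(uv,onz(t,uv,z).round(3))
I=cv2.imread('pics/top0.png');S=cv2.imread('pics/scene0.png')
f=lambda c,s:cv2.resize(c,None,fx=s,fy=s,interpolation=cv2.INTER_CUBIC)
a=f(I[185:285,238:342],4); b=f(S[182:272,213:335],4)[:, :]  # 416x400, 488x360
o=np.zeros((600,800,3),np.uint8)
o[:300,:312]=f(I[185:285,238:342],3); o[:360,320:800]=b[:,:480]
o[310:310+280,:320]=f(I[232:302,133:213],4); o[365:365+224,330:330+340]=f(S[167:223,130:215],4)
cv2.imwrite('pics/c.png',o)
E
```

```text
(146, 241) [0.498 0.235 0.024]
(150, 295) [0.353 0.221 0.024]
(195, 268) [0.424 0.101 0.024]
(191, 251) [0.47  0.113 0.02 ]
(199, 285) [0.378 0.091 0.02 ]
(251, 196) [ 0.62  -0.051  0.02 ]
(336, 203) [ 0.598 -0.286  0.02 ]
(329, 278) [ 0.392 -0.262  0.02 ]
(243, 270) [ 0.416 -0.028  0.02 ]
(307, 206) [ 0.585 -0.203  0.06 ]
```

View pics/c.png

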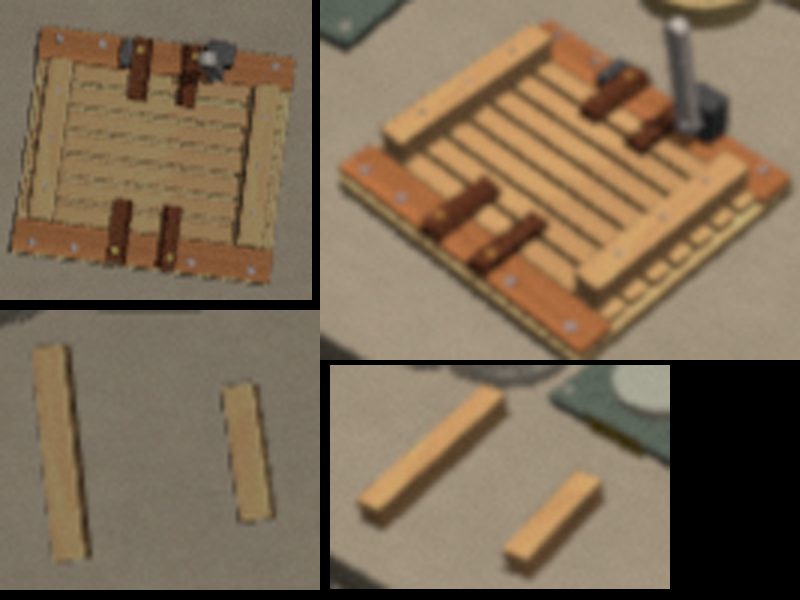

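Crop readings: jig corners, in top-view pixels, are at about (251,194), (336,204), (328,279) and (241,269). That puts its centre near (0.506, −0.157) with yaw about −0.11. The bearer's sides run (142..150, 319..)/4, so it is the longer batten, centred near (0.425, 0.228). I'll move the wrist camera over the bearer.

Run:
```python
from h import *
print(tool([.37,.27,.227]))
S=cam('scene');T=cam('top')
# stop tip: crop px -> image px
print('tip',tri([(S,(213+(677-320)/4,182+25/4)),(T,(238+208/3,185+60/3))]))
```

```text
[ 0.27814889  0.31061375 -0.00077626]
tip (array([ 0.57977555, -0.20139861,  0.12585919]), [0.0018053878869218538, 0.001805387886922035])
```

```bash
python3 nudge.py '[[0.088,0.278,0.311,0,-0.38],[0.088,0.278,0.311,0,-0.38],[0.088,0.278,0.311,0,-0.38],[0.088,0.278,0.311,0,-0.38],[0.088,0.278,0.311,0,-0.38],[0.088,0.278,0.311,0,-0.38],[0.088,0.278,0.311,0,-0.38],[0.088,0.278,0.311,0,-0.38],[0.088,0.278,0.311,0,-0.38],[0.088,0.278,0.311,0,-0.38],[0.088,0.278,0.311,0,-0.38],[0.088,0.278,0.311,0,-0.38],[0.088,0.278,0.311,0,-0.38]]'
python3 - <<'E'
from h import *
s=arm.get_state(); I=grab_frame('wrist')[:,:,::-1]; cv2.imwrite('pics/w1.png',I)
np.save('w1.npy',np.r_[s['eef_pos'],s['ee_rot']]); print(tool([.37,.16,.23]),tool([.46,-.155,.23]),s['q'])
E
```

```text
t: 1.18
eef_pos: [0.37, 0.27, 0.2266]
ee_rot: [-3.141, -0.0, 0.091]
force: [0.5, -0.1, 0.2]
width: 0.0876
gripper_force: 0.0
[-0.01000063  0.11013475 -0.00348356] [ 0.05062684  0.43208088 -0.00354714] [ 1.06223594e+00 -7.31601970e-03 -4.43143596e-01 -1.11917659e-04
 -1.13462507e+00  5.99500942e-01]
```

View pics/w1.png

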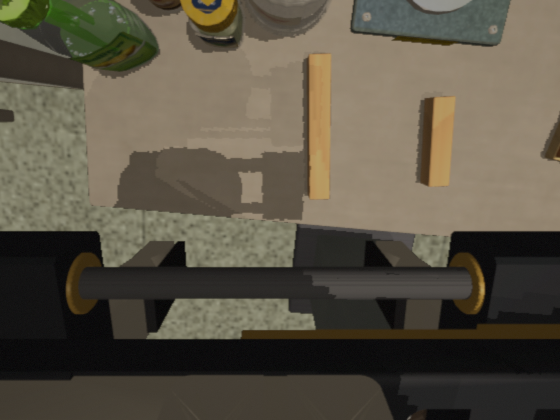

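The bearer runs from (320,54) to (320,198), about 20 px wide. The offcut is at (441,140). I'll continue towards the jig, taking a second view of the bearer part way.

```bash
python3 nudge.py '[[0.088,-0.01,0.12,0,0],[0.088,-0.01,0.12,0,0],[0.088,-0.01,0.12,0,0],[0.088,-0.01,0.12,0,0]]'
cat > seg.py <<'E'
from h import *
def longest(I):
    h=cv2.cvtColor(I,cv2.COLOR_BGR2HSV); m=cv2.inRange(h,(8,90,90),(25,255,255))
    cs,_=cv2.findContours(m,cv2.RETR_EXTERNAL,cv2.CHAIN_APPROX_NONE)
    return [(cv2.contourArea(c),cv2.minAreaRect(c)) for c in cs if 800<cv2.contourArea(c)<5000]
E
python3 - <<'E'
from seg import *
s=arm.get_state(); I=grab_frame('wrist')[:,:,::-1].copy(); cv2.imwrite('pics/w2.png',I)
np.save('w2.npy',np.r_[s['eef_pos'],s['ee_rot']])
for n in 'w1','w2':
    print(n,np.load(n+'.npy').round(3))
    for a,r in longest(cv2.imread(f'pics/{n}.png')): print(a,cv2.boxPoints(r).round(1).tolist(),r[1])
print(tool([.46,-.155,.26]))
E
python3 nudge.py '[[0.088,0.05,0.31,-0.03,0.2],[0.088,0.05,0.31,-0.03,0.2],[0.088,0.05,0.31,-0.03,0.2],[0.088,0.05,0.31,-0.03,0.2],[0.088,0.05,0.31,-0.03,0.2],[0.088,0.05,0.31,-0.03,0.2],[0.088,0.05,0.31,-0.03,0.2],[0.088,0.05,0.31,-0.03,0.2],[0.088,0.05,0.31,-0.03,0.2],[0.088,0.05,0.31,-0.03,0.2]]'
python3 - <<'E'
from seg import *
s=arm.get_state(); I=grab_frame('wrist')[:,:,::-1].copy(); cv2.imwrite('pics/w3.png',I)
np.save('w3.npy',np.r_[s['eef_pos'],s['ee_rot']])
E
```

```text
t: 1.57
eef_pos: [0.3695, 0.1464, 0.2262]
ee_rot: [3.141, 0.001, 0.092]
force: [0.2, -0.2, -1.0]
width: 0.0878
gripper_force: 0.0
w1 [ 0.37   0.27   0.227 -3.141 -0.     0.091]
1843.5 [[426.8999938964844, 185.89999389648438], [433.1000061035156, 94.5999984741211], [455.20001220703125, 96.0999984741211], [449.0, 187.39999389648438]] (22.15219497680664, 91.54802703857422)
2994.0 [[308.0, 53.0], [330.0, 53.0], [330.0, 199.0], [308.0, 199.0]] (146.0, 22.0)
w2 [3.700e-01 1.460e-01 2.260e-01 3.141e+00 1.000e-03 9.200e-02]
1889.0 [[308.8999938964844, 83.5999984741211], [332.0, 82.80000305175781], [335.20001220703125, 174.60000610351562], [312.1000061035156, 175.39999389648438]] (91.90747833251953, 23.138534545898438)
3288.0 [[180.5, 40.099998474121094], [206.5, 38.099998474121094], [218.3000030517578, 187.60000610351562], [192.3000030517578, 189.60000610351562]] (149.97080993652344, 26.076778411865234)
[ 0.06146467  0.310442   -0.03347072]
t: 2.45
eef_pos: [0.4504, -0.1543, 0.2558]
ee_rot: [3.141, 0.001, -0.109]
force: [-0.2, 0.2, -0.1]
width: 0.0874
gripper_force: 0.0
```

View pics/w3.png

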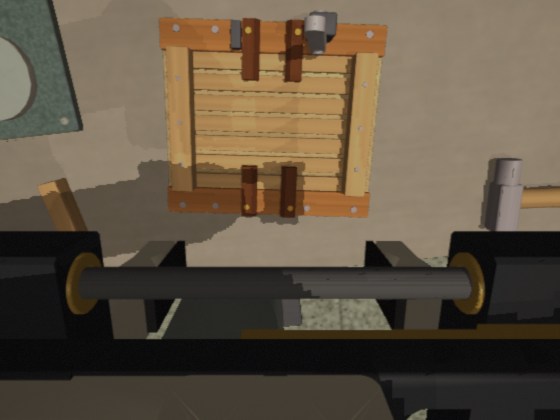

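The jig is fully in view. Its rail corners are at (160,19), (386,26), (370,217) and (167,212). The cheek pairs are at columns 242–297 (front, row 190) and 243–302 (back, row 50). The stop tip is at (316,18). I'll take a second view for height.

```bash
python3 nudge.py '[[0.0,0,-0.08,0,0],[0.0,0,-0.08,0,0],[0.0,0,-0.08,0,0]]'
cat > meas.py <<'E'
from seg import *
from scipy.optimize import minimize
ld=lambda n:(lambda v:cam('wrist',dict(eef_pos=v[:3],ee_rot=v[3:])))(np.load(n+'.npy'))
def boxfit(names,L,p0):
    ms=[]
    for n in names:
        I=cv2.imread(f'pics/{n}.png');h=cv2.cvtColor(I,cv2.COLOR_BGR2HSV);m=cv2.inRange(h,(8,90,70),(25,255,255))
        K,T=ld(n); u=proj((K,T),[p0[0],p0[1],.02]).astype(int)
        k,lab=cv2.connectedComponents(m); l=lab[u[1],u[0]]
        ms.append(((lab==l).astype(np.uint8),(K,T)))
    B=np.array([[sx*L/2,sy*.011,z] for sx in(-1,1) for sy in(-1,1) for z in(0,.024)])
    def cost(p):
        c,s=np.cos(p[2]),np.sin(p[2]); W=np.c_[p[0]+B[:,0]*c-B[:,1]*s,p[1]+B[:,0]*s+B[:,1]*c,B[:,2]+p[3]];e=0
        for m,k in ms:
            P=np.array([proj(k,w) for w in W]); hl=cv2.convexHull(P.astype(np.float32))
            a=np.zeros(m.shape,np.uint8); cv2.fillPoly(a,[np.round(hl*16).astype(np.int32)],1,shift=4)
            e+=1-(a&m).sum()/(a|m).sum()
        return e
    return minimize(cost,p0,method='Nelder-Mead',options=dict(initial_simplex=np.array([p0]+[np.add(p0,np.eye(4)[i]*d) for i,d in enumerate((.004,.004,.05,.004))]),xatol=1e-5,fatol=1e-5))
def cheeks(n):
    I=cv2.imread(f'pics/{n}.png');h=cv2.cvtColor(I,cv2.COLOR_BGR2HSV);m=cv2.inRange(h,(0,100,20),(14,255,115))
    m[235:]=0; m=cv2.morphologyEx(m,cv2.MORPH_OPEN,np.ones((3,3)))
    k,lab,st,ce=cv2.connectedComponentsWithStats(m)
    return [(st[i].tolist(),ce[i].round(1).tolist()) for i in range(1,k) if st[i,4]>200]
E
python3 - <<'E'
from meas import *
s=arm.get_state(); I=grab_frame('wrist')[:,:,::-1].copy(); cv2.imwrite('pics/w4.png',I)
np.save('w4.npy',np.r_[s['eef_pos'],s['ee_rot']]); print(s['eef_pos'],s['width'])
for n in 'w3','w4': print(n,cheeks(n))
r=boxfit(['w1','w2'],.146,[.425,.228,.096,0]); print('bearer',r.x.round(4),r.fun)
o=np.zeros((600,800,3),np.uint8); W3=cv2.imread('pics/w3.png')
o[:,:400]=cv2.resize(W3[5:80,225:275+0],(400,600))if 0 else o[:,:400]
o[:330,:]=cv2.resize(I[0:99,170:410],(800,330),interpolation=cv2.INTER_CUBIC); o[340:,:]=cv2.resize(I[150:228,170:410],(800,260),interpolation=cv2.INTER_CUBIC)
cv2.imwrite('pics/c4.png',o)
E
```

```text
t: 2.75
eef_pos: [0.4587, -0.0692, 0.2566]
ee_rot: [-3.14, -0.001, -0.103]
force: [0.0, -1.0, 0.4]
width: 0.0729
gripper_force: 0.0
[ 0.45871383 -0.06915566  0.25662243] 0.07285755809122477
w3 [([241, 18, 19, 62, 1047], [250.3, 48.9]), ([281, 20, 31, 62, 1118], [294.4, 50.1]), ([167, 165, 91, 52, 2496], [218.7, 197.0]), ([263, 166, 41, 52, 1377], [284.7, 196.0])]
w4 [([324, 19, 21, 61, 965], [334.1, 49.9]), ([364, 20, 35, 62, 1286], [378.7, 50.1]), ([314, 165, 19, 51, 739], [323.3, 189.5]), ([352, 167, 21, 50, 785], [362.0, 190.8]), ([258, 187, 46, 22, 836], [281.2, 197.3])]
bearer [ 0.4286  0.2292  0.1216 -0.0035] 0.08738440623272636
```

View pics/c4.png

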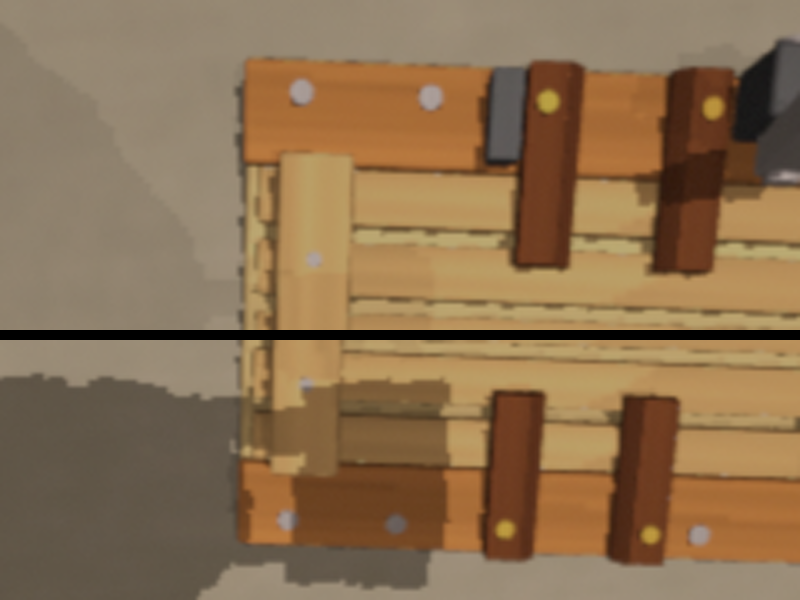

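The crop shows the brass dots on the cheeks at image pixels (321.5,206.7) and (365,208.5) in front, and (334.4,30.3) and (383.9,32.1) at the back. I'll use them as jig features and triangulate them from w3 and w4.

```bash
cat > dots.py <<'E'
from meas import *
def dots(n):
    I=cv2.imread(f'pics/{n}.png');h=cv2.cvtColor(I,cv2.COLOR_BGR2HSV)
    m=cv2.inRange(h,(18,150,110),(32,255,255)); m[235:]=0
    k,l,s,c=cv2.connectedComponentsWithStats(m); return [(c[i].round(1).tolist(),int(s[i,4])) for i in range(1,k) if 6<s[i,4]<70 and .5<s[i,2]/s[i,3]<2]
E
python3 - <<'E'
from dots import *
for n in 'w3','w4': print(n,dots(n))
E
```

```text
w3 [([247.6, 29.9], 38), ([297.4, 31.6], 33), ([246.5, 206.8], 18), ([290.0, 207.8], 10)]
w4 [([333.9, 30.1], 38), ([383.5, 32.0], 34), ([321.0, 206.4], 25), ([364.8, 208.1], 23)]
```

Run:
```python
from dots import *
a,b=ld('w3'),ld('w4')
P=[]
for (u,_),(v,_) in zip(dots('w3'),dots('w4')):
    x,r=tri([(a,u),(b,v)]); P.append(x); print(x.round(4),np.round(r,4), onz(a,u,.033).round(4),onz(b,v,.033).round(4))
Q=np.array([(onz(a,u,.033)+onz(b,v,.033))/2 for (u,_),(v,_) in zip(dots('w3'),dots('w4'))])
bk,fr=(Q[0]+Q[1])/2,(Q[2]+Q[3])/2; d=bk-fr; yaw=np.arctan2(d[1],d[0]); c=(bk+fr)/2
print('centre',c,'yaw',yaw,'span',np.linalg.norm(d),np.linalg.norm(Q[0]-Q[1]),np.linalg.norm(Q[2]-Q[3]))
# rails corners check z=.023 from w3/w4
for k,uv in((a,(160,19)),(a,(386,26)),(a,(370,217)),(a,(167,212)),(b,(243.8,18)),(b,(241.5,203))):
    w=onz(k,uv,.023)-c; print(uv,[round(float(t)*1e3,1) for t in(w[0]*np.cos(yaw)+w[1]*np.sin(yaw),-w[0]*np.sin(yaw)+w[1]*np.cos(yaw))])
R2=np.array([[np.cos(yaw),-np.sin(yaw)],[np.sin(yaw),np.cos(yaw)]])
np.save('jig.npy',[c[0],c[1],yaw])
# stop tip
tip=tri([(a,(316,16)),(cam('scene'),(213+(677-320)/4,182+25/4)),(cam('top'),(238+208/3,185+60/3))]);print('tip',tip,R2.T@(tip[0]-c)[:2])
# bearer after refinement: project check of other views
for z in(0.,-.003): 
  for n in('w1','w2'):
    r=boxfit([n],.146,[.4286,.2292,.12,z]); print(n,r.x.round(4),round(r.fun,3))
```

```text
[ 0.6051 -0.1443  0.0329] [0. 0.] [ 0.6051 -0.1443  0.033 ] [ 0.6051 -0.1443  0.033 ]
[ 0.5982 -0.1939  0.0331] [0.0001 0.0001] [ 0.5981 -0.1939  0.033 ] [ 0.5983 -0.1939  0.033 ]
[ 0.4223 -0.1193  0.0303] [0.0001 0.0001] [ 0.4228 -0.1196  0.033 ] [ 0.4231 -0.119   0.033 ]
[ 0.4161 -0.1688  0.0326] [0.0001 0.0001] [ 0.4163 -0.1688  0.033 ] [ 0.4161 -0.1687  0.033 ]
centre [ 0.51061538 -0.15656103  0.033     ] yaw -0.13684068100135954 span 0.18379426954757935 0.0500785026962845 0.049936568059413315
(160, 19) [101.6, 115.4]
(386, 26) [101.8, -116.4]
(370, 217) [-103.0, -120.4]
(167, 212) [-103.8, 118.8]
(243.8, 18) [102.2, 116.8]
(241.5, 203) [-93.6, 117.0]
tip (array([ 0.58347449, -0.20086729,  0.12420514]), [0.005068943580363452, 0.0007412259081854749, 0.0046917385919664325]) [ 0.07822201 -0.03395307]
w1 [ 0.4293  0.2293  0.1253 -0.0008] 0.03
w2 [0.43   0.2287 0.1138 0.0019] 0.059
w1 [ 0.43    0.2295  0.1241 -0.0014] 0.029
w2 [ 0.4294  0.2294  0.126  -0.0007] 0.049
```

The dots triangulate to z of about 33 mm, as expected, with spans of 50 and 184 mm, so the jig pose is (0.5106, −0.1566) with yaw −0.137. The bearer is at (0.4295, 0.2293), yaw 0.125, height about 0. The stop tip stands at jig y = −34 and z = 124 mm, an angle of about 1.43 rad. I'll go to the right of the stop with closed fingers.

```bash
cat > jig.py <<'E'
from h import *
J=np.load('jig.npy'); c,s=np.cos(J[2]),np.sin(J[2])
w=lambda x,y,z:np.array([J[0]+c*x-s*y,J[1]+s*x+c*y,z])
def here():
    st=arm.get_state(); d=st['eef_pos'][:2]-J[:2]; return np.r_[c*d[0]+s*d[1],-s*d[0]+c*d[1],st['eef_pos'][2]].round(4), (st['ee_rot'][2]-J[2]).round(4), st['force'].round(1)
E
python3 -c "
from jig import *
print(here(),tool(w(.072,-.105,.2)))"
```

```text
(array([-0.0634,  0.078 ,  0.2566]), np.float64(0.0356), array([ 0.1, -0.7, -0.2])) [0.12879951 0.18772176 0.05660422]
```

```bash
python3 nudge.py '[[0,0.129,0.188,0.057,0.036],[0,0.129,0.188,0.057,0.036],[0,0.129,0.188,0.057,0.036],[0,0.129,0.188,0.057,0.036],[0,0.129,0.188,0.057,0.036],[0,0.129,0.188,0.057,0.036],[0,0.129,0.188,0.057,0.036]]'
python3 -c "
from jig import *
print(here(),tool(w(.072,-.105,.098)))"
```

```text
t: 3.38
eef_pos: [0.567, -0.2781, 0.1962]
ee_rot: [3.141, 0.004, -0.145]
force: [0.5, 0.4, -1.0]
width: 0.0224
gripper_force: 0.0
(array([ 0.0724, -0.1127,  0.1962]), np.float64(-0.0082), array([ 0.5,  0.4, -1. ])) [-8.28560963e-05 -7.72845647e-03  9.82048685e-02]
```

```bash
python3 nudge.py '[[0,0,0,0.04,0],[0,0,0,0.08,0],[0,0,0,0.102,0],[0,0,0,0.102,0],[0,0,0,0.102,0],[0,0,-0.02,0.102,0],[0,0,-0.04,0.102,0],[0,0,-0.06,0.102,0],[0,0,-0.075,0.102,0],[0,0,-0.088,0.102,0],[0,0,-0.1,0.112,0],[0,0,-0.109,0.13,0],[0,0,-0.109,0.13,0]]'
python3 -c "
from jig import *
print(here(),tool(w(.072,.009,.051)))"
```

```text
t: 4.47
eef_pos: [0.5809, -0.1657, 0.0678]
ee_rot: [-3.141, 0.002, -0.143]
force: [-0.6, 0.1, -0.8]
width: 0.0003
gripper_force: 0.0
(array([0.0709, 0.0005, 0.0678]), np.float64(-0.0058), array([-0.6,  0.1, -0.8])) [ 0.00105706 -0.00849849  0.01677143]
```

```bash
python3 nudge.py '[[0,0,-0.008,0.009,0],[0,0,-0.012,0.016,0],[0,0,-0.012,0.018,0],[0,0,-0.012,0.018,0],[0,0,-0.012,0.018,0]]'
python3 -c "
from jig import *
print(here())"
```

```text
t: 4.88
eef_pos: [0.5835, -0.1559, 0.0516]
ee_rot: [3.142, -0.0, -0.144]
force: [-0.8, 0.9, -0.4]
width: 0.0004
gripper_force: 0.0
(array([0.0721, 0.0106, 0.0516]), np.float64(-0.0069), array([-0.8,  0.9, -0.4]))
```

Not touching the rest yet, so I'll press down a little further.

```bash
python3 nudge.py '[[0,0,-0.01,0.002,0],[0,0,-0.015,0.003,0],[0,0,-0.015,0.004,0],[0,0,-0.015,0.004,0],[0,0,-0.015,0.004,0]]'
python3 -c "
from jig import *
print(here())"
```

```text
t: 5.3
eef_pos: [0.5865, -0.1431, 0.0507]
ee_rot: [3.139, -0.003, -0.143]
force: [-5.0, -4.7, 21.4]
width: 0.0004
gripper_force: 10.3
(array([0.0734, 0.0237, 0.0507]), np.float64(-0.0062), array([-5. , -4.7, 21.4]))
```

Contact is 21 N at z = 50.7 mm, so the bar is on its rest (51 mm expected). I'll lift, back off and look.

```bash
python3 nudge.py '[[0,0,-0.015,-0.04,0],[0,0,-0.015,-0.08,0],[0,-0.03,-0.015,-0.12,0],[0.088,-0.07,-0.015,-0.16,0],[0.088,-0.11,-0.015,-0.18,0],[0.088,-0.13,-0.015,-0.18,0],[0.088,-0.13,-0.015,-0.18,0]]'
python3 - <<'E'
from jig import *
print(here()); st=arm.get_state(); I=grab_frame('wrist')[:,:,::-1]; k=cam('wrist',st)
print([proj(k,w(*p)).round().tolist() for p in((.073,-.045,.051),(.073,.042,.051))])
cv2.imwrite('pics/w5.png',cv2.resize(I[0:230,120:430],None,fx=2,fy=2))
print(tool([.4295,.2293,.15]),st['ee_rot'])
E
```

```text
t: 5.88
eef_pos: [0.455, -0.1077, 0.2313]
ee_rot: [-3.139, -0.005, -0.145]
force: [-0.6, -0.4, -0.9]
width: 0.0215
gripper_force: 0.0
(array([-0.0617,  0.0409,  0.2313]), np.float64(-0.0078), array([-0.6, -0.4, -0.9]))
[[369.0, 42.0], [272.0, 42.0]]
[-0.07590441 -0.32931182  0.08068058] [-3.13927551 -0.00527211 -0.1446161 ]
```

View pics/w5.png

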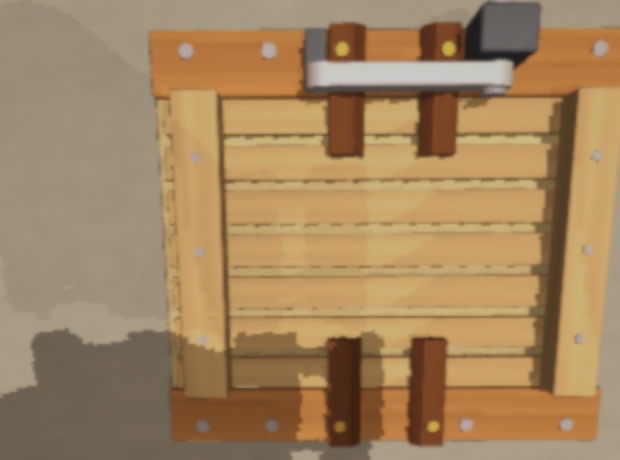

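The stop is down across the guide. Its left end is at pixel 273.5 and I predicted 272. Next is the bearer, which I'll grip 12 mm robot-side of its centre.

Run:
```python
from jig import *
print(tool([.415,.05,.2]),tool([.4176,.2278,.12]))
```

```text
[-0.0642918  -0.14988649  0.03037711] [-0.08762353 -0.3260609   0.11061306]
```

```bash
python3 nudge.py '[[0.088,-0.064,-0.15,0.03,0],[0.088,-0.064,-0.15,0.03,0],[0.088,-0.064,-0.15,0.03,0],[0.088,-0.064,-0.15,0.03,-0.05],[0.088,-0.088,-0.326,0.11,-0.27],[0.088,-0.088,-0.326,0.11,-0.27],[0.088,-0.088,-0.326,0.11,-0.27],[0.088,-0.088,-0.326,0.11,-0.27],[0.088,-0.088,-0.326,0.11,-0.27],[0.088,-0.088,-0.326,0.11,-0.27],[0.088,-0.088,-0.326,0.11,-0.27],[0.088,-0.088,-0.326,0.11,-0.27]]'
python3 - <<'E'
from jig import *
st=arm.get_state(); print(tool([.4176,.2278,.005]),st['ee_rot'],st['eef_pos'])
I=grab_frame('wrist')[:,:,::-1]; k=cam('wrist',st)
from math import cos,sin
P=np.array([proj(k,[.4295+a*cos(.125)-b*sin(.125),.2293+a*sin(.125)+b*cos(.125),.024]) for a,b in((-.073,-.011),(-.073,.011),(.073,.011),(.073,-.011))])
I=np.ascontiguousarray(I); cv2.polylines(I,[P.round().astype(np.int32)],True,(0,0,255)); cv2.imwrite('pics/w6.png',I)
E
```

```text
t: 6.93
eef_pos: [0.4186, 0.2275, 0.117]
ee_rot: [3.141, 0.001, 0.126]
force: [-0.2, -0.6, 0.2]
width: 0.0877
gripper_force: 0.0
[-0.00083514 -0.00058976  0.11202555] [3.14052398e+00 9.97361484e-04 1.26371616e-01] [0.41859857 0.22745304 0.11702523]
```

View pics/w6.png

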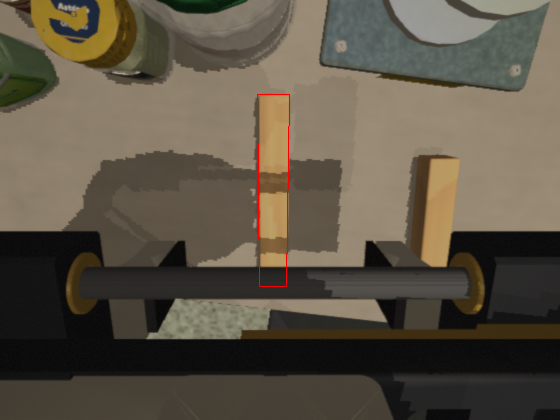

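The projected outline sits on the bearer (columns 258–289, rows 95–286). Descend and grip.

```bash
python3 nudge.py '[[0.088,0,0,0.04,0],[0.088,0,0,0.08,0],[0.088,0,0,0.108,0],[0.088,0,0,0.112,0],[0.088,0,0,0.112,0],[0.06,0,0,0.112,0],[0.01,0,0,0.112,0],[0.01,0,0,0.112,0],[0.01,0,0,0.112,0],[0.01,0,0,0.112,0],[0.01,0,0,0.112,0],[0.01,0,0,0.112,0],[0.01,0,0,0.112,0]]' 40
python3 - <<'E'
from jig import *
st=arm.get_state(); print(tool([.41,.12,.12]),tool(w(-.032,0,.12)),st['ee_rot'],J)
E
```

```text
t: 8.07
eef_pos: [0.4186, 0.2278, 0.0057]
ee_rot: [-3.141, -0.0, 0.126]
force: [-0.2, 0.5, -0.5]
width: 0.0398
gripper_force: 0.0
[-0.022056    0.10579881 -0.11431512] [ 0.01201738  0.38450791 -0.11435007] [-3.14144890e+00 -1.50087101e-04  1.26318708e-01] [ 0.51061538 -0.15656103 -0.13684068]
```

```bash
python3 nudge.py '[[0.01,0,0,0,0],[0.01,0,0,0,0],[0.01,0,0,0,0],[0.01,0,0,0,0],[0.01,0,0,0,0],[0.01,0,0,0,0]]' 40
```

```text
t: 8.57
eef_pos: [0.4185, 0.2277, 0.0055]
ee_rot: [3.142, 0.0, 0.126]
force: [0.4, 0.3, -0.5]
width: 0.0216
gripper_force: 40.0
```

```bash
python3 nudge.py '[[0.01,0,0,-0.03,0],[0.01,-0.01,0,-0.07,0],[0.01,-0.028,0.02,-0.1,0],[0.01,-0.028,0.05,-0.115,0],[0.01,-0.028,0.075,-0.115,0],[0.01,-0.03,0.11,-0.115,0],[0.01,-0.032,0.145,-0.115,0],[0.01,-0.034,0.18,-0.115,0],[0.01,-0.034,0.21,-0.115,0.05],[0.01,-0.022,0.25,-0.115,0.11],[0.01,-0.01,0.29,-0.115,0.17],[0.01,0,0.33,-0.115,0.22],[0.01,0.008,0.36,-0.115,0.263],[0.01,0.012,0.384,-0.115,0.263],[0.01,0.012,0.384,-0.115,0.263],[0.01,0.012,0.384,-0.115,0.263],[0.01,0.012,0.384,-0.115,0.263]]'
python3 - <<'E'
from jig import *
st=arm.get_state(); print(here(),tool(w(-.032,0,.03))); I=np.ascontiguousarray(grab_frame('wrist')[:,:,::-1]); k=cam('wrist',st)
z=st['eef_pos'][2]-.0055
print([proj(k,w(x,y,h)).round(1).tolist() for x,y,h in((.053,.011,z+.024),(.053,-.011,z+.024),(.075,.0185,.033),(.075,-.0185,.033))])
cv2.imwrite('pics/w7.png',cv2.resize(I[0:270,140:420],None,fx=2,fy=2))
E
```

```text
t: 9.98
eef_pos: [0.4781, -0.1517, 0.1202]
ee_rot: [-3.142, 0.001, -0.138]
force: [0.0, -0.7, -0.6]
width: 0.0215
gripper_force: 40.0
(array([-0.0328,  0.0003,  0.1202]), np.float64(-0.0009), array([ 0. , -0.7, -0.6])) [0.0009338  0.00034773 0.09015478]
[[245.1, 72.6], [303.3, 72.6], [246.3, 55.9], [302.6, 55.9]]
```

View pics/w7.png

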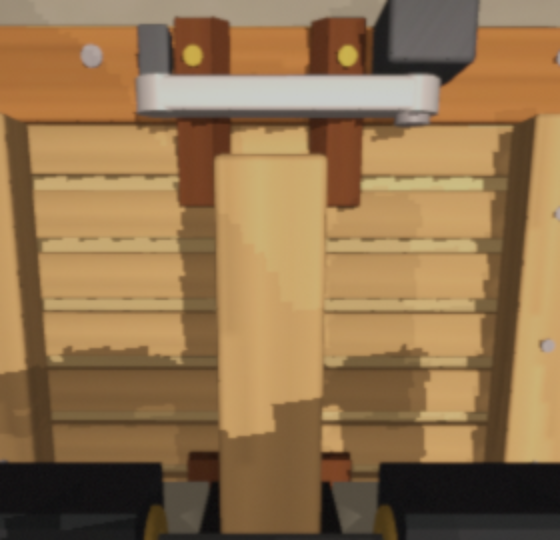

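The bearer's far end is at about (248–303, 78) in full-image pixels. That is within 1 mm of centre and about 2 mm short of the prediction, in line with the guide. I'll lower it.

```bash
python3 nudge.py '[[0.01,0,0,0.03,0],[0.01,0,0,0.06,0],[0.01,0,0,0.08,0],[0.01,0,0,0.088,0],[0.01,0,0,0.09,0],[0.01,0,0,0.09,0],[0.01,0,0,0.09,0]]'
python3 -c "
from jig import *
print(here())"
```

```text
t: 10.62
eef_pos: [0.4798, -0.1514, 0.0318]
ee_rot: [-3.141, -0.002, -0.136]
force: [0.5, 0.6, 0.3]
width: 0.0218
gripper_force: 40.0
(array([-0.0313,  0.0009,  0.0318]), np.float64(0.0012), array([0.5, 0.6, 0.3]))
```

```bash
python3 nudge.py '[[0.01,0,0,0.001,0],[0.01,0,0,0.002,0],[0.01,0,0,0.003,0],[0.01,0,0,0.003,0],[0.01,0,0,0.003,0]]'
python3 -c "
from jig import *
print(here())"
```

```text
t: 11.03
eef_pos: [0.4794, -0.1517, 0.0285]
ee_rot: [-3.141, -0.002, -0.137]
force: [-1.8, 1.0, 5.9]
width: 0.0215
gripper_force: 40.0
(array([-0.0316,  0.0005,  0.0285]), np.float64(0.0002), array([-1.8,  1. ,  5.9]))
```

It seated at z = 28.5 mm as predicted, with 6 N down. Next, slide towards the stop.

```bash
python3 nudge.py '[[0.01,0,0,-0.0003,0],[0.01,0,0,-0.0003,0],[0.01,0,0,-0.0003,0],[0.01,0.005,0,-0.0003,0],[0.01,0.01,0,-0.0003,0],[0.01,0.014,0,-0.0003,0],[0.01,0.016,0,-0.0003,0],[0.01,0.016,0,-0.0003,0],[0.01,0.016,0,-0.0003,0]]'
python3 -c "
from jig import *
print(here())"
```

```text
t: 11.78
eef_pos: [0.49, -0.1546, 0.0284]
ee_rot: [3.14, 0.007, -0.138]
force: [-16.6, 1.9, 24.2]
width: 0.0218
gripper_force: 40.0
(array([-0.0207, -0.0008,  0.0284]), np.float64(-0.0008), array([-16.6,   1.9,  24.2]))
```

The 24 N vertical load is creating friction, so I'll relieve it by raising the command about 1.5 mm.

```bash
python3 nudge.py '[[0.01,-0.001,0,-0.001,0],[0.01,-0.001,0,-0.0015,0],[0.01,-0.001,0,-0.0015,0],[0.01,-0.001,0,-0.0015,0]]'
python3 -c "
from jig import *
print(here())"
```

```text
t: 12.12
eef_pos: [0.4939, -0.1538, 0.0293]
ee_rot: [-3.142, -0.0, -0.137]
force: [0.1, -0.6, -0.9]
width: 0.0214
gripper_force: 40.0
(array([-0.0169,  0.0005,  0.0293]), np.float64(0.0001), array([ 0.1, -0.6, -0.9]))
```

```bash
python3 nudge.py '[[0.01,0.002,0,0,0],[0.01,0.004,0,0,0],[0.01,0.004,0,0,0],[0.01,0.004,0,0,0]]'
python3 -c "
from jig import *
print(here())"
python3 nudge.py '[[0.01,0.001,0,0,0],[0.01,0.002,0,0,0],[0.01,0.002,0,0,0],[0.01,0.002,0,0,0]]'
python3 -c "
from jig import *
print(here())"
```

```text
t: 12.45
eef_pos: [0.4978, -0.1543, 0.0292]
ee_rot: [3.142, 0.0, -0.137]
force: [0.4, 0.6, -0.5]
width: 0.0218
gripper_force: 40.0
(array([-0.013 ,  0.0005,  0.0292]), np.float64(0.0), array([ 0.4,  0.6, -0.5]))
t: 12.78
eef_pos: [0.4994, -0.1546, 0.0292]
ee_rot: [3.142, 0.0, -0.137]
force: [-1.4, -0.8, -1.1]
width: 0.0218
gripper_force: 40.0
(array([-0.0114,  0.0004,  0.0292]), np.float64(-0.0001), array([-1.4, -0.8, -1.1]))
```

```bash
python3 nudge.py '[[0.01,0,0,0.0007,0],[0.01,0,0,0.0007,0],[0.01,0.001,0,0.0007,0],[0.01,0.001,0,0.0007,0],[0.01,0.001,0,0.0007,0],[0.01,0.001,0,0.0007,0]]'
python3 -c "
from jig import *
print(here())"
python3 nudge.py '[[0.01,0,0,0,0],[0.01,0,0,0,0],[0.01,0,0,0,0],[0.01,0,0,0,0]]'
python3 -c "
from jig import *
print(here())"
```

```text
t: 13.28
eef_pos: [0.4995, -0.1547, 0.0285]
ee_rot: [3.141, 0.002, -0.137]
force: [-5.3, 2.2, 2.6]
width: 0.0216
gripper_force: 40.0
(array([-0.0113,  0.0003,  0.0285]), np.float64(-0.0002), array([-5.3,  2.2,  2.6]))
t: 13.62
eef_pos: [0.4995, -0.1547, 0.0285]
ee_rot: [3.141, 0.002, -0.137]
force: [-4.9, 1.8, 2.6]
width: 0.0219
gripper_force: 40.0
(array([-0.0113,  0.0003,  0.0285]), np.float64(-0.0002), array([-4.9,  1.8,  2.6]))
```

Contact is made: it stops at −11.3 mm with 5 N for about 1 mm of push. I'll add about 2 mm.

```bash
python3 nudge.py '[[0.01,0.001,0,-0.0002,0],[0.01,0.002,0,-0.0002,0],[0.01,0.002,0,-0.0002,0],[0.01,0.002,0,-0.0002,0],[0.01,0.002,0,-0.0002,0],[0.01,0.002,0,-0.0002,0]]'
python3 -c "
from jig import *
print(here())"
```

```text
t: 14.12
eef_pos: [0.4995, -0.1548, 0.0285]
ee_rot: [3.141, 0.005, -0.137]
force: [-9.3, 4.6, 7.8]
width: 0.0215
gripper_force: 40.0
(array([-0.0112,  0.0002,  0.0285]), np.float64(-0.0007), array([-9.3,  4.6,  7.8]))
```

```bash
python3 nudge.py '[[0.01,0,-0.0004,-0.0006,0],[0.01,0.001,-0.0004,-0.0006,0],[0.01,0.0013,-0.0004,-0.0008,0],[0.01,0.0013,-0.0004,-0.0008,0],[0.01,0.0013,-0.0004,-0.0008,0],[0.01,0.0013,-0.0004,-0.0008,0]]'
python3 -c "
from jig import *
print(here())"
```

```text
t: 14.62
eef_pos: [0.4996, -0.1547, 0.0285]
ee_rot: [3.141, 0.007, -0.138]
force: [-10.2, 3.7, 3.2]
width: 0.0216
gripper_force: 40.0
(array([-0.0112,  0.0003,  0.0285]), np.float64(-0.0011), array([-10.2,   3.7,   3.2]))
```

```bash
python3 nudge.py '[[0.01,0.001,-0.0003,-0.0004,0],[0.01,0.0016,-0.0003,-0.0004,0],[0.01,0.0016,-0.0003,-0.0004,0],[0.01,0.0016,-0.0003,-0.0004,0],[0.01,0.0016,-0.0003,-0.0004,0],[0.01,0.0016,-0.0003,-0.0004,0]]'
python3 -c "
from jig import *
print(here())"
python3 nudge.py '[[0.01,0,0,0,0],[0.01,0,0,0,0],[0.01,0,0,0,0],[0.01,0,0,0,0],[0.01,0,0,0,0],[0.01,0,0,0,0],[0.01,0,0,0,0],[0.01,0,0,0,0]]'
python3 - <<'E'
from jig import *
print(here()); st=arm.get_state(); I=grab_frame('wrist')[:,:,::-1]; print(arm.get_state()['force'])
k=cam('wrist',st); print([proj(k,w(x,y,.047)).round(1).tolist() for x,y in((.073,.011),(.073,-.011),(.05,.011),(.05,-.011))])
cv2.imwrite('pics/w8.png',cv2.resize(I[0:270,140:420],None,fx=2,fy=2))
E
```

```text
t: 15.12
eef_pos: [0.4996, -0.1547, 0.0285]
ee_rot: [3.141, 0.01, -0.139]
force: [-14.0, 3.2, 4.9]
width: 0.0215
gripper_force: 40.0
(array([-0.0111,  0.0004,  0.0285]), np.float64(-0.0017), array([-14. ,   3.2,   4.9]))
t: 15.78
eef_pos: [0.4996, -0.1547, 0.0285]
ee_rot: [3.141, 0.01, -0.139]
force: [-14.4, 3.1, 5.3]
width: 0.0215
gripper_force: 40.0
(array([-0.0112,  0.0004,  0.0285]), np.float64(-0.0017), array([-14.4,   3.1,   5.3]))
[-14.95822586   3.67753475   4.36193849]
[[245.0, 77.6], [303.4, 77.6], [246.3, 139.6], [302.1, 139.6]]
```

View pics/w8.png

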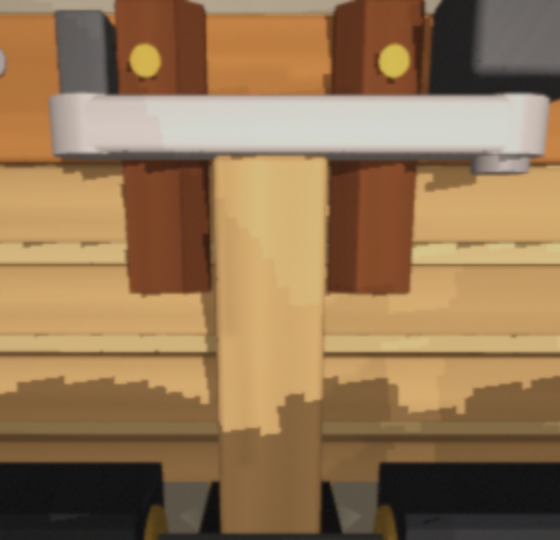

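The bearer is centred between the cheeks with its end on the stop: rows 156/2 = 78 against 77.6 predicted, columns 247–303. The push along the guide is steady at about 14.7 N. Slat friction can take up to about 3 N of that, so the stop sees roughly 12–15 N.

```bash
python3 -c "
from station import arm, grab_frame, camera_params
print(arm.job_done())"
```

```text
the job is handed in; nothing more can be done
None
```

I handed in the job with the flip stop down and the bearer seated flat in the guide, gripped and pressed against the stop at an estimated 12–15 N (14.7 N measured at the wrist along the guide); no verdict came back.

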